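# Dispense three black mounting tablets

## Robot

A 6-joint arm with a two-finger parallel gripper is mounted at the origin on the work surface. World frame = base frame: x ahead of the robot, y to its left, z up, the work surface at z = 0. Lengths are in m, angles in rad, forces in N, time in s.
With the tool pointing down it reaches from about 0.375 to 0.925 m from the base axis. Payload 5.7 kg.
Tool frame: the origin (TCP) lies at the very end of the fingers, on their centre line; the grasp point (between the pads) lies behind it (ctrl.pinch_z is the z of the grasp point in the tool frame, in m); z points along the fingers, y is the line along which they close (so a half turn about z gives the same grasp; the last joint's range is limited). The gripper opens to 85 mm and grips with 20 to 120 N. Pads are 22 mm wide; open, the fingers measure 114 mm over their backs; the gripper's body (76 mm by 85 mm) begins 54 mm behind the grasp point. The pads swing forward as they close: fully open they stand 13 mm farther back than shut.
Start: joints at [1.134, 0.359, 1.51, -0, 1.272, -0.115], TCP at [0.19, 0.569, 0.231] pointing down, gripper open.
Joint ranges: [-2.97, 2.97], [-1.01, 2.36], [0.21, 2.38], [-0.96, 4.11], [0.2, 2.71], [-2.98, 2.98]. Speed limits (rad/s): [2.39, 2.39, 3.14, 3.14, 3.14, 3.14].

## Interface

Orientations are given as [roll, pitch, yaw] about the fixed x, y, z axes, in that order (R = Rz(yaw) Ry(pitch) Rx(roll)).
In Python, from station import monitor, cams, ctrl, outline_of, tip_of gives the robot as it stands.
- The arm moves only by the tool servo_tool, never from a script. Its argument "plan" is one flat list of numbers, 5 for each row, row after row: the shift along the tool's x, y, z in mm, then the turn about the tool's z in rad, then the opening, from 0 (shut) to 1 (fully open). A call has 1 to 10 rows; each row is the pose to reach, as a shift and turn from the pose commanded when the call began, along the tool's axes at that moment; what a row does not reach only later rows make up. A row lasts 1/10 s, in which the tool goes at most 50 mm and 8.59 degrees, less where a joint would pass 70% of its speed; a pose out of reach is approached as far as the arm can. A call with a gripper value outside its range is refused whole. The fingers move at their own pace and stop on an object; the grip force is fixed at half the most. Time passes only in rows, so rows that repeat a pose let the fingers close. It gives the time, the measured TCP pose, the force, the opening and the grip force at its end, in the units of the state.
- monitor.get_state(): the state, without advancing time (a new reading comes with each control period).
- cams.grab_frame(name): name is "scene" or "side" or "wrist"; returns a dict with "image" (384x512x3 uint8, red, green, blue), "mtx" (3x3 intrinsics, pixels), "D" ([k1, k2, p1, p2, k3] as OpenCV has them; the pictures are not rectified), "xyz" and "attitude" of the camera in the world; the wrist camera has in their place "hand_eye" (4x4, takes a point from camera to tool coordinates, whose origin is the TCP and whose axes are the flange's). Camera axes: x right, y down, z forward; pixel columns grow to the right and rows downward; lengths in m; the calibration is good to about 2 mm. A picture is of the moment at which its call begins: read the wrist's pose just before it. There is no depth.
- ctrl.finish_job(): hands the job in; it is judged then, once.
Trained networks look in a picture, given as the dict that the camera call returned (one of the last four; its "shot" number tells which), for a name from the list of things; names that differ only in an ending like _2 or _b are one class to them, and where a whole thing is asked for, a point or a joint stands for the part that bears it (a point fixed in the world has none). Each returns a list of dicts, best first, with "confidence" (0 to 1); they miss things now and then, are a little off and sometimes report something else, mostly with a low value. They report only what shows in the picture. A call takes as long as a camera call.
- outline_of(query, picture): "region" (384x512 bool, what is visible of it).
- tip_of(query, picture): "at" ([x, y, z] in m, in world coordinates, good to about 4 mm: a listed point, or the origin of a listed thing).
The state is a dict: "t": time; "joints": joint angles; "joint_vel": joint speeds; "joint_torque": joint torques, N m; "tool_pos": TCP position; "orientation": TCP orientation; "ft_force": force on the tool from outside, world axes, zero at the start; "torque": the same for the moment, N m; "finger_gap": finger opening in m; "grip_force": force on a finger pad.
Only numpy, scipy, OpenCV 4.12 (cv2) and the standard library are available. Lean on these libraries where they do the work, as an engineer would, in place of code of your own. Each camera call takes 0.05 s, during which the arm holds its last target. There are 200 camera calls.

## Task

Dispense exactly three black mounting tablets for the specimen press: push the lever of the dispenser that holds the black tablets fully down and let it spring all the way back up, three times in all, and leave it released. Do not press the lever of the red dispenser.

Things in the scene. Friction and masses are not known exactly. Their poses are not given: they have to be found in the camera images.
- black_dispenser: the one to use, fixed: white base 330 x 70 x 12 mm with a slotted square tube (top at 88 mm) holding six black tablets, 30 mm across, 10 mm thick. Origin on the table under the tube's axis; -x along the lever, towards the robot, +x along the outlet lane, z up; turned up to 0.3 rad. A full press pushes the bottom tablet into the lane; as the lever comes back up the stack drops by one
- black_lever (a joint): angle of that dispenser's lever: 0 at rest (up), 0.45 rad at its stop (fully down). Sprung: pushing at the pad takes about 3 N to start and 6 N near the stop, a little more when pushed fast; it follows the finger back up and returns by itself within half a second when let go
- black_pad (a point): middle of the top face of the black pad (40 x 50 mm, 10 mm thick) at the lever's end, 100 mm from the hinge, to be pushed down from above. At rest 141 mm from the tube's axis along the dispenser's -x, 88 mm above the table, sloping up by 0.225 rad away from the tube; at the stop about 45 mm lower, still 15 mm clear of the base. It hardly moves sideways (under 4 mm)
- black_tablet4: the fourth black tablet from the bottom at the start, a disc 30 mm across, 10 mm thick; origin at the centre of its underside. It starts 42 mm above the table; when exactly three have been dispensed it lies on the tube's floor, 12 mm above the table
- red_lever (a joint): lever of the other dispenser, which is of the same shape but has red tablets and a red pad; 0 at rest, 0.45 rad fully down. It must stay up.

How it is judged:
On the way, in this order (a step that is already met when the one before it is completed fails the run):
1. lever fully down, first time (value of joint black_lever above 0.36 rad), for 0.05 s.
2. lever back up (value of joint black_lever below 0.06 rad), for 0.05 s.
3. lever fully down, second time (value of joint black_lever above 0.36 rad), for 0.05 s.
4. lever back up (value of joint black_lever below 0.06 rad), for 0.05 s.
5. lever fully down, third time (value of joint black_lever above 0.36 rad), for 0.05 s.
At the end, for the whole second after the job is handed in: Exactly three black tablets have been dispensed: the fourth lies at rest on the tube's floor (within 8 mm of its axis and 5 mm of the floor's height), and the black lever is back up (below 0.06 rad) (value of joint black_lever below 0.06 rad and horizontal distance between black_tablet4 and black_dispenser below 0.008 m and z of black_tablet4 in the frame of black_dispenser between 0.007 and 0.017 m and linear speed of black_tablet4 below 0.02 m/s); the robot touches nothing.
It fails at once if the red dispenser's lever is pressed (more than 0.15 rad) (value of joint red_lever above 0.15 rad).
It also fails if it takes over 35 s, if anything falls off the work surface, if the arm or the gripper's body presses on something with over 40 N, if the wrist force passes 120 N, or if a joint passes its speed limit or range.

## Working session

There is one attempt and no reset: what is moved stays moved. The work goes in short steps, Python scripts to look and compute and a tool call to move; the robot and the scene stay as the last step left them, time stands still between calls to the robot, and variables do not carry over. Pictures are saved under pics/ and viewed, at most 10 in all, crops included, and the job is handed in when it is done.

Besides the shell and the picture viewer there is one more tool, called after "Request:" in YAML: its name, and indented under it one key for each argument. servo_tool: Moves the arm, as the interface text tells. Its arguments: {"type":"object","properties":{"plan":{"type":"array","items":{"type":"number"}}},"required":["plan"]}

```bash
mkdir -p pics; python3 - <<'E'
from station import monitor,cams,ctrl,tip_of
import cv2,numpy as np
s=monitor.get_state();print(s['t'],s['tool_pos'],s['orientation'],s['finger_gap'],ctrl.pinch_z)
ims=[]
for n in("scene","side"):
    p=cams.grab_frame(n);ims.append(p["image"])
    for q in("black_dispenser","black_pad","black_tablet4","red_lever"):
        print(n,q,[(np.round(r["at"],3),round(r["confidence"],2)) for r in tip_of(q,p)][:3])
im=np.hstack(ims)[:,:,::-1]
cv2.imwrite("pics/a.png",cv2.resize(im,(800,300)))
cv2.imwrite("pics/b.png",ims[0][:,:,::-1])
E
```

```text
0.0 [0.18945944 0.56857858 0.2304371 ] [-3.13972334e+00 -2.70237457e-04  2.81977264e+00] 0.08550596688809863 -0.0187
scene black_dispenser [(array([ 0.611, -0.163, -0.001]), 0.57)]
scene black_pad [(array([ 0.48 , -0.184,  0.087]), 0.65)]
scene black_tablet4 []Traceback (most recent call last):
  File "<stdin>", line 8, in <module>
ValueError: it knows: black_dispenser, black_pad, black_tablet
```

```bash
python3 - <<'E'
from station import monitor,cams,ctrl,tip_of
import cv2,numpy as np
ims=[]
for n in("scene","side"):
    p=cams.grab_frame(n);ims.append(p["image"])
    R=np.array(p["attitude"]);print(p["xyz"],R)
    for q in("black_dispenser","black_pad","black_tablet"):
        print(n,q,[(np.round(r["at"],3),round(r["confidence"],2)) for r in tip_of(q,p)][:3])
im=np.hstack(ims)[:,:,::-1]
cv2.imwrite("pics/a.png",cv2.resize(im,(800,300)))
E
```

```text
[ 1.05519573 -0.37123113  0.50369873] [-2.19247268 -0.00241623  0.94950272]
scene black_dispenser [(array([ 0.61 , -0.163,  0.003]), 0.59)]
scene black_pad [(array([ 0.483, -0.185,  0.088]), 0.9)]
scene black_tablet [(array([ 0.617, -0.163,  0.044]), 0.36)]
[ 0.39949767 -0.58211531  0.64926282] [-2.32505192  0.0071988  -0.22547241]
side black_dispenser [(array([ 0.613, -0.164,  0.004]), 0.61)]
side black_pad [(array([ 0.477, -0.188,  0.089]), 0.96)]
side black_tablet [(array([ 0.616, -0.158,  0.04 ]), 0.47)]
```

View pics/a.png

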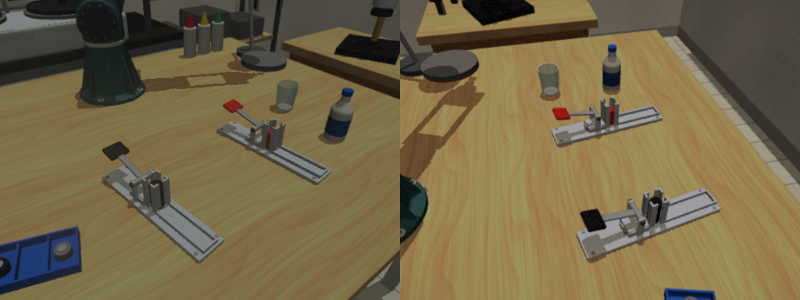

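The scene view shows the black dispenser at the front left with its pad at about (115,150). The red one is behind it, with its pad at about (233,105). The networks agree with the picture: pad ≈ (0.477, -0.187), tube ≈ (0.612, -0.163). I'll go by way of (0.45, 0.20) with the fingers shut.

Request:
servo_tool:
  plan: [-36,-27,0,0,0,-72,-54,0,0,0,-108,-81,0,0,0,-144,-108,0,0,0,-180,-135,0,0,0,-216,-162,0,0,0,-252,-189,0,0,0,-288,-216,0,0,0,-324,-243,0,0,0,-360,-268,0,0,0]

```text
t: 1.6
tool_pos: [0.4473, 0.1993, 0.2316]
orientation: [3.141, 0.0, 2.82]
ft_force: [-0.1, 1.3, -0.8]
finger_gap: -0.0002
grip_force: 0.0
```

Request:
servo_tool:
  plan: [-16,-38,0,0,0,-32,-76,0,0,0,-48,-114,0,0,0,-64,-152,0,0,0,-80,-190,0,0,0,-96,-228,0,0,0,-112,-266,0,0,0,-128,-304,20,0,0,-144,-342,50,0,0,-149,-357,80,0,0]

```text
t: 2.6
tool_pos: [0.4766, -0.1889, 0.1514]
orientation: [-3.14, 0.005, 2.818]
ft_force: [1.0, 0.0, -0.7]
finger_gap: -0.0003
grip_force: 0.0
```

```bash
python3 - <<'E'
from station import monitor,cams,ctrl,tip_of
import cv2,numpy as np
from scipy.spatial.transform import Rotation as R
s=monitor.get_state();print(s['t'],s['tool_pos'],s['ft_force'])
T=R.from_euler('xyz',s['orientation'])
ims=[]
for n in("scene","side","wrist"):
    p=cams.grab_frame(n);ims.append(p["image"])
    for r in tip_of("black_pad",p)[:2]:
        print(n,np.round(r["at"],4),r["confidence"],"tool mm",np.round(1e3*T.inv().apply(np.array(r["at"])-s['tool_pos'])))
cv2.imwrite("pics/c.png",cv2.resize(np.hstack(ims[1:])[:,:,::-1],(800,300)))
E
```

```text
2.6 [ 0.47656578 -0.18894475  0.15141626] [ 0.98596162  0.03356799 -0.70246516]
scene [ 0.4823 -0.1866  0.0902] 0.65 tool mm [-4.  4. 61.]
side [ 0.4744 -0.1853  0.0907] 0.82 tool mm [ 3.  3. 61.]
wrist [ 0.4812 -0.1847  0.089 ] 0.78 tool mm [-3.  6. 62.]
```

View pics/c.png

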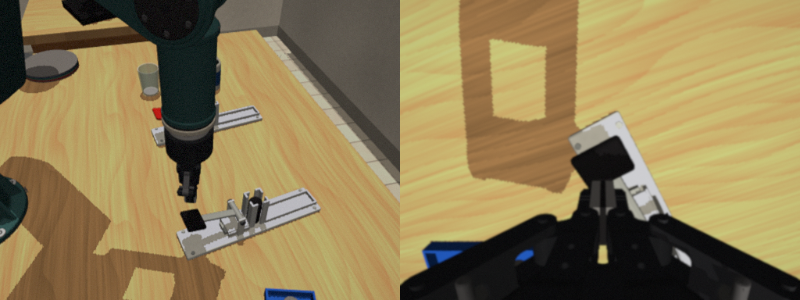

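The side view shows the fingers just above the black pad at about (193,218). The wrist view shows the shut fingers beside the pad at about (605,155). I'll correct by (-1, +4) mm and press the lever for the first time.

Request:
servo_tool:
  plan: [-1,4,25,0,0,-1,4,50,0,0,-1,4,60,0,0,-1,4,70,0,0,-1,4,80,0,0,-1,4,88,0,0,-1,4,95,0,0,-1,4,100,0,0,-1,4,103,0,0,-1,4,103,0,0]

```text
t: 3.9
tool_pos: [0.4771, -0.1809, 0.0493]
orientation: [-3.141, -0.0, 2.821]
ft_force: [-3.0, -0.4, 6.3]
finger_gap: 0.0005
grip_force: 3.2
```

Request:
servo_tool:
  plan: [0,0,1,0,0,0,0,2,0,0,0,0,3,0,0,0,0,3,0,0]

```text
t: 4.3
tool_pos: [0.4773, -0.1809, 0.0467]
orientation: [-3.141, 0.0, 2.821]
ft_force: [-2.8, 0.5, 6.4]
finger_gap: 0.0002
grip_force: 3.4
```

Request:
servo_tool:
  plan: [0,0,1,0,0,0,0,2,0,0,0,0,3,0,0,0,0,3,0,0]

```text
t: 4.7
tool_pos: [0.4776, -0.1809, 0.0449]
orientation: [-3.141, 0.001, 2.821]
ft_force: [-6.3, 3.0, 21.2]
finger_gap: -0.0003
grip_force: 11.1
```

```bash
python3 - <<'E'
from station import cams
import cv2,numpy as np
ims=[cv2.resize(cams.grab_frame("scene")["image"][150:340,90:300],None,fx=1.9,fy=1.9),cv2.resize(cams.grab_frame("side")["image"][190:380,200:410],None,fx=1.9,fy=1.9)]
cv2.imwrite("pics/d.png",np.hstack(ims)[:,:,::-1])
E
```

```text
(no output)
```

View pics/d.png

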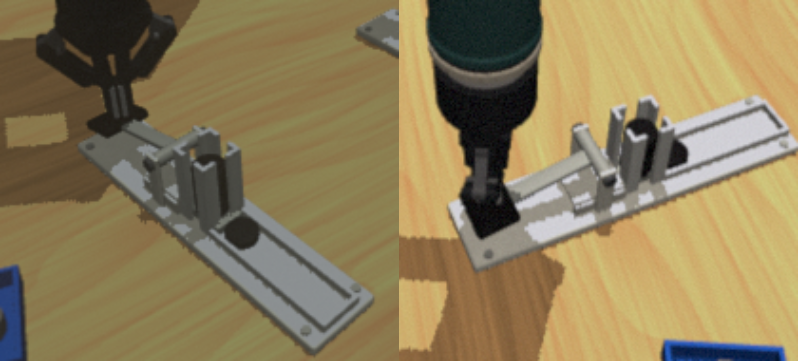

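The scene crop shows the lever fully down and one tablet in the lane at about (240,232). The stop is at z ≈ 0.045. I'll release now.

Request:
servo_tool:
  plan: [0,0,-6,0,0,0,0,-14,0,0,0,0,-24,0,0,0,0,-36,0,0,0,0,-50,0,0,0,0,-65,0,0,0,0,-65,0,0,0,0,-65,0,0,0,0,-65,0,0,0,0,-65,0,0]

```text
t: 5.8
tool_pos: [0.4767, -0.181, 0.1067]
orientation: [3.141, -0.001, 2.82]
ft_force: [-0.2, 1.1, -0.2]
finger_gap: -0.0002
grip_force: 0.0
```

```bash
python3 - <<'E'
from station import cams
import cv2,numpy as np
ims=[cv2.resize(cams.grab_frame("scene")["image"][150:340,90:300],None,fx=1.9,fy=1.9),cv2.resize(cams.grab_frame("side")["image"][190:380,200:410],None,fx=1.9,fy=1.9)]
cv2.imwrite("pics/e.png",np.hstack(ims)[:,:,::-1])
E
```

```text
(no output)
```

View pics/e.png

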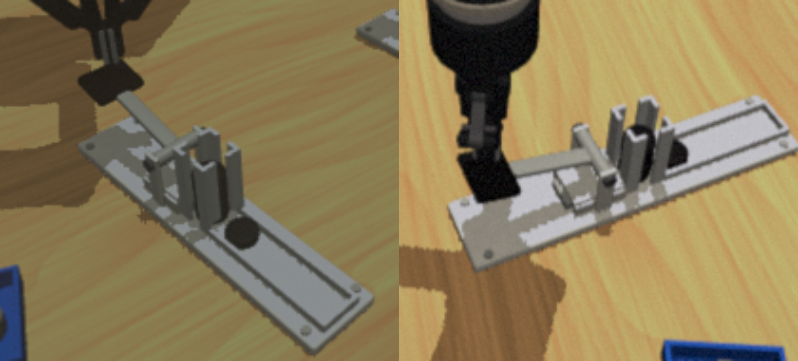

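The lever is back up with its pad at about (110,80), the stack has dropped, and one tablet is in the lane. Second press next.

Request:
servo_tool:
  plan: [0,0,12,0,0,0,0,22,0,0,0,0,32,0,0,0,0,42,0,0,0,0,51,0,0,0,0,58,0,0,0,0,62,0,0,0,0,64,0,0,0,0,65,0,0,0,0,65,0,0]

```text
t: 6.9
tool_pos: [0.4769, -0.1812, 0.0441]
orientation: [-3.141, 0.0, 2.82]
ft_force: [-8.4, 2.8, 36.3]
finger_gap: 0.0
grip_force: 18.3
```

Request:
servo_tool:
  plan: [0,0,-6,0,0,0,0,-14,0,0,0,0,-24,0,0,0,0,-36,0,0,0,0,-50,0,0,0,0,-65,0,0,0,0,-65,0,0,0,0,-65,0,0,0,0,-65,0,0,0,0,-65,0,0]

```text
t: 7.9
tool_pos: [0.4766, -0.1809, 0.1066]
orientation: [3.141, -0.001, 2.82]
ft_force: [-0.4, 0.2, -0.6]
finger_gap: 0.0002
grip_force: 0.0
```

```bash
python3 - <<'E'
from station import cams
import cv2,numpy as np
ims=[cv2.resize(cams.grab_frame("scene")["image"][150:340,90:300],None,fx=1.9,fy=1.9),cv2.resize(cams.grab_frame("side")["image"][190:380,200:410],None,fx=1.9,fy=1.9)]
cv2.imwrite("pics/f.png",np.hstack(ims)[:,:,::-1])
E
```

```text
(no output)
```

View pics/f.png

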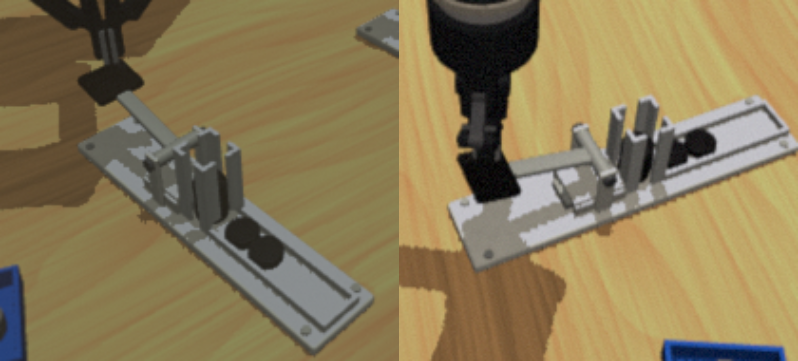

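Two tablets are in the lane, at about (240,232) and (265,252), and the lever is up. I'll make the third press a little shallower, because the stop force reached 36 N.

Request:
servo_tool:
  plan: [0,0,12,0,0,0,0,22,0,0,0,0,32,0,0,0,0,42,0,0,0,0,51,0,0,0,0,58,0,0,0,0,61,0,0,0,0,63,0,0,0,0,63,0,0,0,0,63,0,0]

```text
t: 9.0
tool_pos: [0.4768, -0.1812, 0.0449]
orientation: [-3.141, -0.0, 2.82]
ft_force: [-4.2, 1.8, 19.2]
finger_gap: -0.0001
grip_force: 10.2
```

Request:
servo_tool:
  plan: [0,0,-6,0,0,0,0,-14,0,0,0,0,-24,0,0,0,0,-36,0,0,0,0,-50,0,0,0,0,-75,0,0,0,0,-110,0,0,0,0,-130,0,0,0,0,-130,0,0,0,0,-130,0,0]

```text
t: 10.0
tool_pos: [0.4774, -0.1812, 0.1747]
orientation: [-3.142, 0.001, 2.82]
ft_force: [0.1, -0.5, -0.4]
finger_gap: -0.0003
grip_force: 0.0
```

```bash
python3 - <<'E'
from station import cams
import cv2,numpy as np
ims=[cv2.resize(cams.grab_frame("scene")["image"][150:340,90:300],None,fx=1.9,fy=1.9),cv2.resize(cams.grab_frame("side")["image"][190:380,200:410],None,fx=1.9,fy=1.9)]
cv2.imwrite("pics/g.png",np.hstack(ims)[:,:,::-1])
E
```

```text
(no output)
```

View pics/g.png

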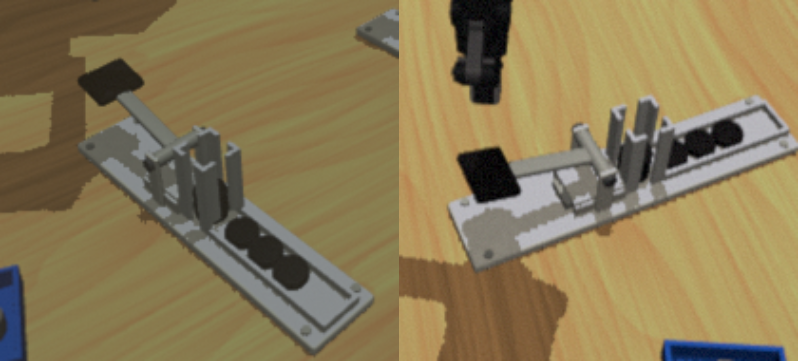

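Three tablets are in the lane, at about (242,232), (267,250) and (290,272). The lever is up and the gripper is clear.

```bash
python3 -c "
from station import ctrl
print(ctrl.finish_job())"
```

```text
the job is handed in; nothing more can be done
None
```

I pressed the black lever fully down three times; the last pictures show three black tablets in the lane, the lever back up and the gripper clear, the red lever was never touched, and the job is handed in, though no verdict came back.

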